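# Snap the sprung dust cap onto a packed preserving jar

### The job

Cap the open jar of gherkins: pick the white sprung cap out of the steel tray by pinching its two green tabs together, lower it into the jar's mouth, press it gently down against its rubber seal and let the tabs spring out so that both hooks catch under the glass rim and hold the seal squashed. The jars are reused ones and their rims stand at different heights, so feel for the rim and keep the pressure on the glass light; leave the jar standing where it is and do not disturb the other things on the bench.

Things in the scene. Friction and masses are not known exactly. Their poses are not given: they have to be found in the camera images.
- cap: White round dust cap for a jar's mouth, 67 mm tall, 0.16 kg, standing right way up in the tray. Origin: centre of its underside; z up along its axis. A spigot (diameter 83 mm, tapering to 77 mm over the lowest 5 mm) reaches from z = 0 to 31 mm and enters the mouth; above it a plate, 104 mm across, z = 31 to 36 mm, overhangs the glass rim. Two green tabs stand on top, facing along the cap's x axis
- cap_plate (a point): Centre of the plate's top face, between the tabs (z = 36 mm of the cap). The upright tabs rise 31 mm above it, each 24 mm wide along the cap's y and 5 mm thick; their outer faces are 46 mm apart along the cap's x at rest, 34 mm when pinched fully in. Outside them the plate is clear but for their flat slides, 3 mm high
- cap_seal (a point): Point on the cap's axis level with the lower edge of its unsquashed red rubber seal ring (z = 25 mm of the cap), which lands on the rim. The seal yields at most 4 mm, pushing back about 1.8 N per mm (7 N at the end, hard after that). With 2.5 mm or more squashed (over 4.5 N) both hooks are below the neck's narrow bore and can spring out; let go then, it stays squashed about 2.5 mm
- hook_a (a point): Tip of the hook carried by the tab on the cap's +x side, at its top edge, 5.5 mm above the cap's underside; the hook is 4.5 mm thick and 16 mm wide. It pokes out of the spigot 47 mm from the axis at rest (too wide for the mouth) and 41 mm when pinched in (clears it)
- hook_b (a point): The same for the hook on the cap's -x side
- tab_a (a joint): How far the +x tab is pinched inward along the cap's x (m): 0 at rest with its hook fully out, 0.006 at the stop, about 0.004 if let go while the hook is still inside the neck (then it only rubs on the glass and holds nothing). Its spring pushes outward with 3 N at rest, 6.6 N fully pinched
- tab_b (a joint): The same for the tab on the cap's -x side
- jar: Open clear glass jar packed with green gherkins, standing loose on the bench, 1.0 to 1.6 kg, greatest diameter 114 mm. Origin: centre of its underside; z up along its axis; round, so its yaw does not matter. The rim chips if the cap or gripper presses on the jar with more than 25 N. A thin wire band lies round the neck
- jar_mouth (a point): Point on the jar's axis 156 mm above its foot, the nominal height of the rim's flat top. The true rim of a reused jar is up to 11 mm higher or lower and is not measured. The mouth is 86 mm wide inside, the rim 98 mm outside; the neck's narrow bore is 22 mm deep, below it the glass widens to 97 mm and more, free for another 10 mm
- tray: Shallow square steel tray fixed to the bench, 140 mm wide, its rim 12 mm and its floor 4 mm above the bench; the cap stands on its floor. Origin: centre of its underside
- full_jar: Bystander: a jar of dark red beetroot already closed with its glass lid, orange ring and wire clip, 114 mm in diameter, 167 mm tall, standing loose. Origin: centre of its underside
- funnel: Bystander: wide steel jar funnel standing on its big end, 120 mm across, 62 mm tall, loose. Origin: centre of its underside
- rings: Bystander: stack of three orange rubber rings, 104 mm across, 12 mm tall, loose. Origin: centre of its underside
Not all that is in view belongs to the job. What is shaped like the cap but turquoise is not meant.

How it is judged:
By the outcome, as a careful person would: the job done as asked, in the order asked, and still so for the second after the job is handed in, with the robot touching nothing.
It also fails if it takes over 42 s, if anything falls off the work surface, if the arm or the gripper's body presses on something with over 40 N, if the wrist force passes 120 N, or if a joint passes its speed limit or range.

### The arm

A 7-joint arm with a two-finger parallel gripper is mounted at the origin on the work surface. World frame = base frame: x ahead of the robot, y to its left, z up, the work surface at z = 0. Lengths are in m, angles in rad, forces in N, time in s.
With the tool pointing down it reaches from about 0.4 to 0.875 m from the base axis. Payload 19.3 kg.
Tool frame: the origin (TCP) lies at the very end of the fingers, on their centre line; the grasp point (between the pads) lies 19 mm behind it; y points along the fingers, x is the direction in which the jaws open and shut, and the axes are right-handed (so a half turn about y gives the same grasp; the last joint's range is limited). The gripper opens to 85 mm and grips with 20 to 120 N. Pads are 22 mm wide; open, the fingers measure 114 mm over their backs; the gripper's body (76 mm by 85 mm) begins 54 mm behind the grasp point. The pads swing forward as they close: fully open they stand 13 mm farther back than shut.
Start: joints at [1.102, 0.521, -0.036, 1.599, 0.021, 1.021, -0.113], TCP at [0.243, -0.576, 0.231] pointing down, gripper open.
Joint ranges: [-2.91, 2.91], [-0.3, 2.13], [-1.5, 1.42], [0.17, 2.43], [-1.26, 4.41], [0.16, 1.93], [-2.52, 2.52]. Speed limits (rad/s): [1.89, 1.89, 2.39, 2.39, 3.01, 3.01, 3.01].

### API

Orientations are given as [roll, pitch, yaw] about the fixed x, y, z axes, in that order (R = Rz(yaw) Ry(pitch) Rx(roll)).
In Python, from workcell import bot gives the robot as it stands. The module is installed in compiled form; this text tells all that it offers.
- The arm moves only by the shell command python3 -m crank 'ROWS' [FORCE]. ROWS is JSON, a list of rows, each an object of numbers: "hand": the closure, from 0 (fully open) to 1 (shut); "dx", "dy", "dz": the shift along the tool's x, y, z in mm; "yaw": the turn about the tool's y in rad. In form: [{"hand": .., "dx": .., "dy": .., "dz": .., "yaw": ..}, ...]. A call has 1 to 12 rows; each row is the pose to reach, as a shift and turn from the pose commanded when the call began, along the tool's axes at that moment; what a row does not reach only later rows make up. A row lasts 1/12 s, in which the tool goes at most 41.7 mm and 7.16 degrees, less where a joint would pass 70% of its speed; a pose out of reach is approached as far as the arm can. A call with a gripper value outside its range is refused whole. The fingers move at their own pace and stop on an object; FORCE is the grip in N (left out, the last holds). Time passes only in rows, so rows that repeat a pose let the fingers close. It gives the time, the measured TCP pose, the force and the opening at its end, in the units of the state.
- bot.observe(): the state, without advancing time (a new reading comes with each control period).
- bot.grab_frame(name): name is "scene" or "top"; returns the picture (480x640x3 uint8, red, green, blue); there is no depth.
- bot.camera_info(name): a dict with "fx", "fy", "cx", "cy" (pixels), "dist" ([k1, k2, p1, p2, k3] as OpenCV has them; the pictures are not rectified), "rvec" (rotation vector, rad) and "tvec" (3), from world to camera coordinates, as OpenCV has them. Camera axes: x right, y down, z forward; pixel columns grow to the right and rows downward; lengths in m; the calibration is good to about 2 mm. A picture is of the moment at which its call begins. camera_info takes no time and is no camera call.
- bot.job_done(): hands the job in, once; it reports no verdict.
The state is a dict: "clock": time; "qpos": joint angles; "qd": joint speeds; "joint_efforts": joint torques, N m; "position": TCP position; "tool_rot": TCP orientation; "force": force on the tool from outside, world axes, zero at the start; "moment": the same for the moment, N m; "grip_width": finger opening in m.
Only numpy, scipy, OpenCV 4.12 (cv2) and the standard library are available. Lean on these libraries where they do the work, as an engineer would, in place of code of your own. Each camera call takes 0.05 s, during which the arm holds its last target.

## Working session

There is one attempt and no reset: what is moved stays moved. The work goes in short steps, Python scripts to look and compute and a shell command to move; the robot and the scene stay as the last step left them, time stands still between calls to the robot, and variables do not carry over. Pictures are saved under pics/ and viewed, and the job is handed in when it is done.

```bash
mkdir -p pics; python3 - <<'E'
from workcell import bot
import cv2,numpy as np
for n in("scene","top"):
    im=bot.grab_frame(n); cv2.imwrite(f"pics/{n}0.png",im[:,:,::-1]); i=bot.camera_info(n); print(n,{k:np.round(v,4).tolist() for k,v in i.items()})
    R=cv2.Rodrigues(np.array(i['rvec'],float))[0]; print(np.round(-R.T@np.array(i['tvec']),3))
s=bot.observe(); print(s)
E
```

```text
scene {'fx': 487.2683, 'fy': 487.2683, 'cx': 323.4055, 'cy': 244.232, 'dist': [0.0236, 0.0, 0.0, 0.0, 0.0], 'rvec': [1.565, 2.0026, -0.8443], 'tvec': [0.1249, -0.2805, 1.425]}
[1.197 0.189 0.81 ]
top {'fx': 456.1873, 'fy': 456.1873, 'cx': 321.605, 'cy': 238.4639, 'dist': [-0.0995, 0.0, 0.0, 0.0, 0.0], 'rvec': [2.1739, -2.2137, 0.0793], 'tvec': [-0.0011, 0.5475, 0.8684]}
[ 0.492 -0.002  0.901]
{'clock': 0.1, 'qpos': array([ 1.10182062,  0.52197891, -0.03633019,  1.59993147,  0.0211988 ,
        1.02109444, -0.11283175]), 'qd': array([-0.0002492 , -0.0017115 ,  0.00036319, -0.00044879, -0.00121711,
       -0.00122524,  0.00060551]), 'joint_efforts': array([ 2.01902018e-03, -9.28503370e+01,  1.98311582e+00, -3.70538986e+01,
        1.80008897e-02,  5.37848828e-03,  2.34807831e-04]), 'position': array([ 0.24253852, -0.57570172,  0.23077498]), 'tool_rot': array([-1.57086511e+00,  1.02495734e-03, -1.17206197e+00]), 'force': array([0.86616711, 0.15013717, 0.45708797]), 'moment': array([ 0.01943138,  0.00918361, -0.00128586]), 'grip_width': 0.08572412412315625}
```

View pics/scene0.png

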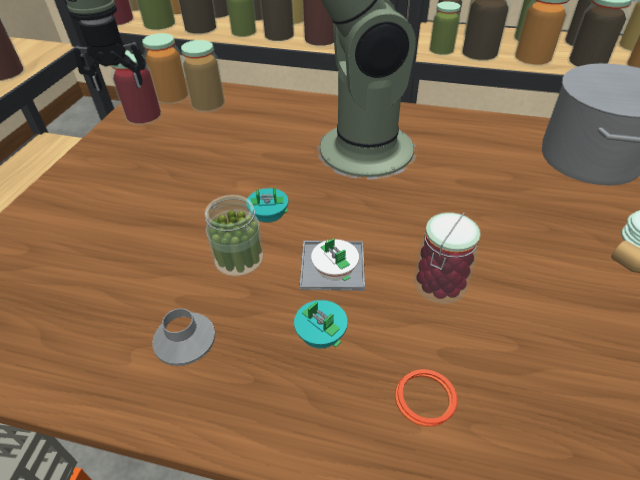

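View pics/top0.png

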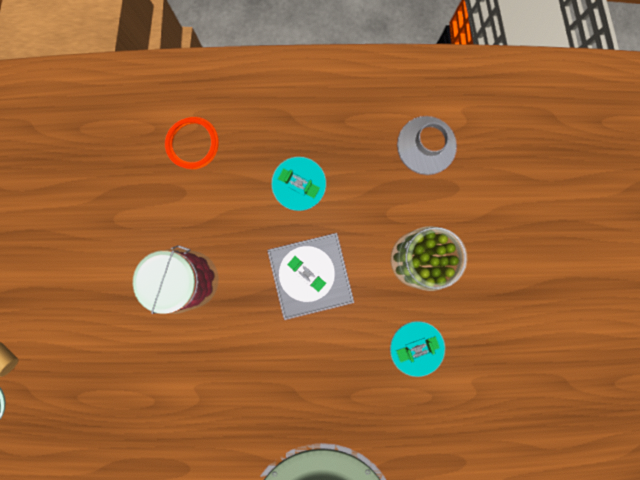

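```bash
python3 - <<'E'
import cv2,numpy as np
t=cv2.imread("pics/top0.png"); s=cv2.imread("pics/scene0.png")
def z(im,x,y,w,h,k):return cv2.resize(im[y:y+h,x:x+w],None,fx=k,fy=k,interpolation=cv2.INTER_CUBIC)
a=z(t,260,225,100,100,4);b=z(t,380,215,100,100,4);c=z(s,195,185,100,100,4);d=z(s,285,220,100,75,4)
cv2.imwrite("pics/z1.png",np.hstack([a,b]));cv2.imwrite("pics/z2.png",np.hstack([c,np.vstack([d,np.zeros((100,400,3),np.uint8)])]))
E
```

```text
(no output)
```

View pics/z1.png

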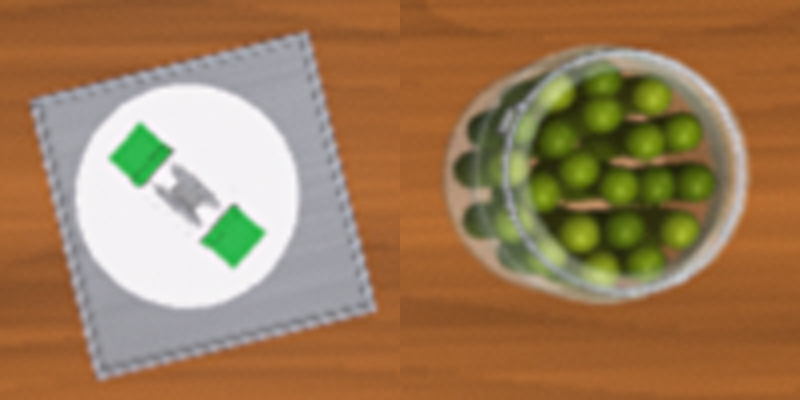

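View pics/z2.png

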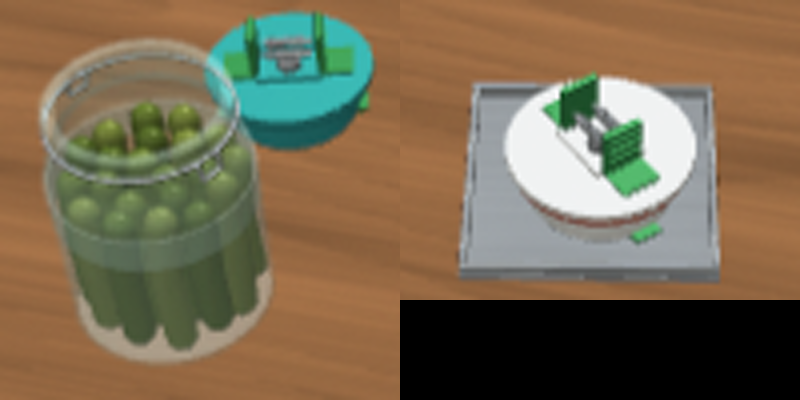

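```bash
cat > h.py <<'E'
from workcell import bot
import cv2,numpy as np
def cam(n):
    i=bot.camera_info(n); K=np.array([[i['fx'],0,i['cx']],[0,i['fy'],i['cy']],[0,0,1.]]); R=cv2.Rodrigues(np.array(i['rvec'],float))[0]; t=np.array(i['tvec'],float)
    return K,np.array(i['dist'],float),R,t
def rays(n,uv):
    K,D,R,t=cam(n); p=cv2.undistortPoints(np.array(uv,float).reshape(-1,1,2),K,D)[:,0]
    return -R.T@t, np.c_[p,np.ones(len(p))]@R
def plane(n,uv,z):
    o,d=rays(n,uv); return o+d*((z-o[2])/d[:,2])[:,None]
def proj(n,P):
    K,D,R,t=cam(n); return cv2.projectPoints(np.array(P,float).reshape(-1,3),cv2.Rodrigues(R)[0],t,K,D)[0][:,0]
def circ(P):
    P=np.array(P)[:,:2];A=np.c_[2*P,np.ones(len(P))];s=np.linalg.lstsq(A,(P**2).sum(1),rcond=None)[0]
    return s[:2],np.sqrt(s[2]+s[:2]@s[:2])
def grab(n,f):
    im=np.ascontiguousarray(bot.grab_frame(n)[:,:,::-1]); cv2.imwrite(f"pics/{f}.png",im); return im
E
python3 - <<'E'
from h import *
t=cv2.imread("pics/top0.png"); s=cv2.imread("pics/scene0.png")
hsv=cv2.cvtColor(t,cv2.COLOR_BGR2HSV)
roi=np.zeros(t.shape[:2],np.uint8);roi[230:320,265:355]=1
w=((hsv[:,:,1]<25)&(hsv[:,:,2]>190)).astype(np.uint8)*roi
c=max(cv2.findContours(w,0,1)[0],key=cv2.contourArea)
hull=cv2.convexHull(c)[:,0]
e=cv2.fitEllipse(c);print("white",e); print(circ(plane("top",c[:,0],.04)))
g=((hsv[:,:,0]>45)&(hsv[:,:,0]<75)&(hsv[:,:,1]>120)).astype(np.uint8)*roi
n,l,st,ce=cv2.connectedComponentsWithStats(g);print(st,ce)
for i in range(1,n):
    if st[i,4]>20:
        cc=cv2.findContours((l==i).astype(np.uint8),0,1)[0][0];r=cv2.minAreaRect(cc);print(r);print(plane("top",cv2.boxPoints(r),.043).round(4))
p=plane("top",ce[1:3],.05);d=p[1]-p[0];print(p,np.arctan2(d[1],d[0]))
# scene
hsv=cv2.cvtColor(s,cv2.COLOR_BGR2HSV);roi=np.zeros(t.shape[:2],np.uint8);roi[235:290,300:370]=1
w=((hsv[:,:,1]<25)&(hsv[:,:,2]>190)).astype(np.uint8)*roi
c=max(cv2.findContours(w,0,1)[0],key=cv2.contourArea)
print("scene",cv2.fitEllipse(c),circ(plane("scene",cv2.convexHull(c)[:,0],.04)))
def z(im,x,y,w,h,k):return cv2.resize(im[y:y+h,x:x+w],None,fx=k,fy=k,interpolation=cv2.INTER_CUBIC)
a=z(t,390,220,80,80,7);b=z(s,200,190,66,66,8)
cv2.imwrite("pics/z3.png",a);cv2.imwrite("pics/z4.png",b)
E
```

```text
white ((306.4312438964844, 273.5174865722656), (55.44491958618164, 55.47148513793945), 107.64015197753906)
(array([0.48050516, 0.01895542]), np.float64(0.05218656745135547))
[[     0      0    640    480 306970]
 [   288    256     14     15    114]
 [   311    277     15     14    116]] [[319.50982832 239.47455777]
 [294.6754386  263.20175439]
 [317.88793103 283.53448276]]
((294.7500305175781, 263.2500305175781), (9.899494171142578, 10.606600761413574), 45.0)
[[0.4998 0.0541 0.043 ]
 [0.5137 0.0398 0.043 ]
 [0.5003 0.0269 0.043 ]
 [0.4865 0.0412 0.043 ]]
((317.929443359375, 283.58233642578125), (9.978801727294922, 11.388850212097168), 40.601295471191406)
[[ 0.4594  0.0117  0.043 ]
 [ 0.4754 -0.0025  0.043 ]
 [ 0.4629 -0.0164  0.043 ]
 [ 0.447  -0.0023  0.043 ]]
[[ 0.50008637  0.04028928  0.05      ]
 [ 0.46152521 -0.00227833  0.05      ]] -2.3068507503544757
scene ((334.1104431152344, 256.7043151855469), (31.35004234313965, 45.5535888671875), 86.38070678710938) (array([0.48159942, 0.01984407]), np.float64(0.05179164016779101))
```

View pics/z3.png

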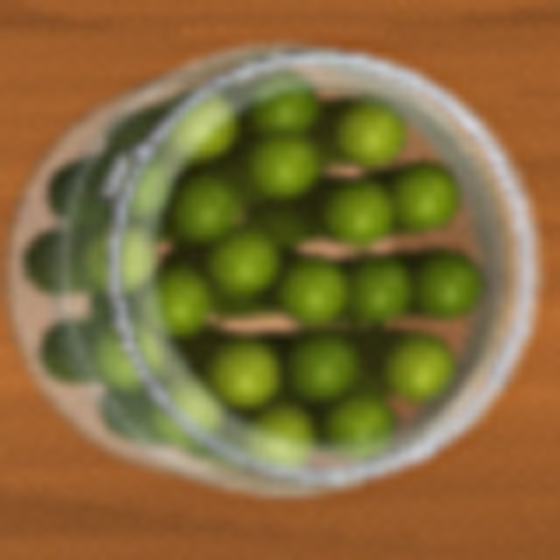

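View pics/z4.png

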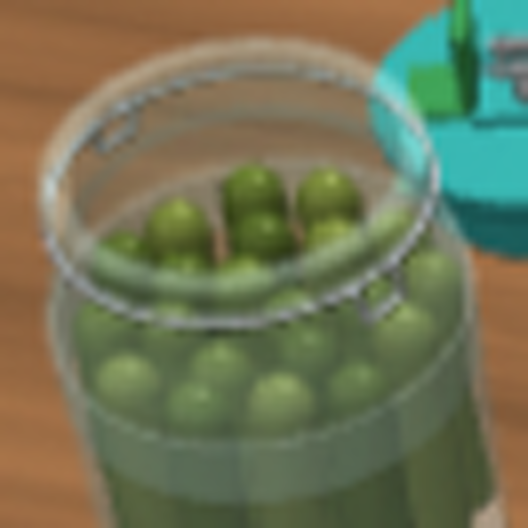

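```bash
cat > jar.py <<'E'
from h import *
from scipy.optimize import least_squares
top=cv2.imread("pics/top0.png"); sc=cv2.imread("pics/scene0.png")
def wire(im,n,h,c,r):
    S=cv2.cvtColor(im,cv2.COLOR_BGR2HSV)[:,:,1].astype(np.float32)
    S=cv2.GaussianBlur(S,(0,0),.6)
    out=[]
    for a in np.arange(0,2*np.pi,np.pi/60):
        rr=np.arange(r-.006,r+.006,.0002)
        P=np.c_[c[0]+rr*np.cos(a),c[1]+rr*np.sin(a),np.full(len(rr),h)]
        uv=proj(n,P).astype(np.float32)
        v=cv2.remap(S,uv[:,0].reshape(1,-1),uv[:,1].reshape(1,-1),1)[0]
        k=v.argmin()
        if 0<k<len(rr)-1 and np.median(v)-v[k]>10: out.append(uv[k])
    return np.array(out)
h=.145
c=np.array([.46,-.2]); ct=circ(plane("top",(np.array([[112,260],[535,265],[323,50],[323,480]])+3)/7-.5+[390,220],h)); cs=circ(plane("scene",(np.array([[42,200],[438,170],[255,68],[200,328],[110,295],[330,300]])+4)/8-.5+[200,190],h))
print(ct,cs)
def fit(n,uv,h):
    P=plane(n,uv,h)
    for _ in range(6):
        c,r=circ(P); e=np.abs(np.hypot(*(P[:,:2]-c).T)-r); P=P[e<max(2.0*np.median(e),.0006)]
    return c,r,len(P),np.median(e)
for h in (.135,.14,.145,.15,.155):
    ct=circ(plane("top",(np.array([[112,260],[535,265],[323,50],[323,480]])+3)/7-.5+[390,220],h)); cs=circ(plane("scene",(np.array([[42,200],[438,170],[255,68],[200,328],[110,295],[330,300]])+4)/8-.5+[200,190],h))
    print(h,fit("top",wire(top,"top",h,*ct),h),fit("scene",wire(sc,"scene",h,*cs),h))
E
python3 jar.py
```

```text
(array([ 0.50378783, -0.20087513]), np.float64(0.05131212108469769)) (array([ 0.51301307, -0.19426892]), np.float64(0.05021582285900055))
0.135 (array([ 0.50442806, -0.2018182 ]), np.float64(0.05042461453102744), 81, np.float64(0.00023773019591057098)) (array([ 0.50176955, -0.20198629]), np.float64(0.05079784931975595), 65, np.float64(0.0003179053356946182))
0.14 (array([ 0.50434648, -0.20051189]), np.float64(0.05009312092452017), 81, np.float64(0.00023811063879184552)) (array([ 0.50677852, -0.19907562]), np.float64(0.050417906853397636), 64, np.float64(0.0002677874100828273))
0.145 (array([ 0.50423798, -0.19921878]), np.float64(0.04975967926987388), 83, np.float64(0.00024192789875328996)) (array([ 0.51188606, -0.19617259]), np.float64(0.050024545729837944), 63, np.float64(0.00026197119824129464))
0.15 (array([ 0.50416052, -0.19791395]), np.float64(0.049419911618425856), 84, np.float64(0.00024451914899634164)) (array([ 0.51698515, -0.19329163]), np.float64(0.04961898849646979), 64, np.float64(0.0002722510288136956))
0.155 (array([ 0.50406196, -0.19665357]), np.float64(0.0490667240595451), 83, np.float64(0.000237939438153853)) (array([ 0.5221447 , -0.19031018]), np.float64(0.04923679529493445), 65, np.float64(0.00023668927071435197))
```

```bash
python3 - <<'E'
from h import *
sc=cv2.imread("pics/scene0.png")
k=8;z=cv2.resize(sc[188:256,198:266],None,fx=k,fy=k,interpolation=cv2.INTER_CUBIC)
outs=[]
a=np.linspace(0,2*np.pi,90)
for h in (.145,.149,.152,.156,.160,.165):
    P=np.c_[.505+.049*np.cos(a),-.2005+.049*np.sin(a),np.full(90,h)];uv=(proj("scene",P)-[198,188]+.5)*k
    print(h,proj("scene",P)[:,1].min())
    o=z.copy();cv2.polylines(o,[uv.astype(np.int32)],1,(0,0,255),1);outs.append(cv2.resize(o[20:320,20:520],(400,240)))
cv2.imwrite("pics/rim.png",np.vstack([np.hstack(outs[:2]),np.hstack(outs[2:4])]))
g=sc[188:202,228:236].astype(int).mean(1);print(g.round())
E
```

```text
0.145 195.94811630147987
0.149 194.4971901798553
0.152 193.40379411086153
0.156 191.93894360968827
0.16 190.4660434706907
0.165 188.6134940472489
[[ 69. 109. 157.]
 [ 69. 110. 159.]
 [ 68. 107. 156.]
 [ 66. 104. 152.]
 [ 65. 102. 148.]
 [ 64. 100. 146.]
 [ 86. 117. 152.]
 [121. 148. 167.]
 [120. 146. 162.]
 [108. 131. 146.]
 [117. 132. 136.]
 [ 97. 115. 123.]
 [ 89. 117. 137.]
 [ 89. 117. 139.]]
```

View pics/rim.png

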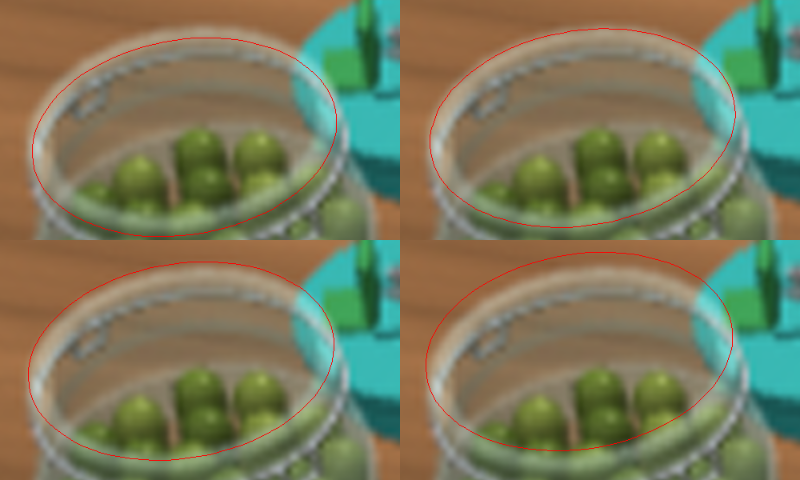

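```bash
cat >> h.py <<'E'
def go(x,y,z,yaw):
    from scipy.spatial.transform import Rotation as Ro
    s=bot.observe(); R=Ro.from_euler('xyz',s['tool_rot']).as_matrix()
    d=R.T@(np.array([x,y,z])-s['position'])*1000
    print("t",round(s['clock'],2),"pos",s['position'].round(4),"rot",s['tool_rot'].round(4),"F",s['force'].round(2),"M",s['moment'].round(2),"w",round(s['grip_width'],4))
    dy=(s['tool_rot'][2]-yaw+np.pi)%(2*np.pi)-np.pi
    print("d mm",d.round(1),"yaw",round(dy,4), "q",s['qpos'].round(2))
E
python3 -c "
from h import *
go(.481,.0192,.2,.835)"
```

```text
t 0.1 pos [ 0.2425 -0.5757  0.2308] rot [-1.5709e+00  1.0000e-03 -1.1721e+00] F [0.87 0.15 0.46] M [ 0.02  0.01 -0.  ] w 0.0857
d mm [-455.6   31.2  450.7] yaw -2.0071 q [ 1.1   0.52 -0.04  1.6   0.02  1.02 -0.11]
```

```bash
python3 -m crank '[{"hand":0,"dx":-28,"dy":0,"dz":28,"yaw":-0.12},{"hand":0,"dx":-56,"dy":0,"dz":56,"yaw":-0.24},{"hand":0,"dx":-84,"dy":0,"dz":83,"yaw":-0.36},{"hand":0,"dx":-112,"dy":0,"dz":111,"yaw":-0.48},{"hand":0,"dx":-140,"dy":0,"dz":139,"yaw":-0.6},{"hand":0,"dx":-168,"dy":0,"dz":166,"yaw":-0.72},{"hand":0,"dx":-196,"dy":0,"dz":194,"yaw":-0.84},{"hand":0,"dx":-224,"dy":0,"dz":222,"yaw":-0.96},{"hand":0,"dx":-252,"dy":0,"dz":249,"yaw":-1.08},{"hand":0,"dx":-280,"dy":0,"dz":277,"yaw":-1.2},{"hand":0,"dx":-280,"dy":0,"dz":277,"yaw":-1.2},{"hand":0,"dx":-280,"dy":0,"dz":277,"yaw":-1.2}]' 20; python3 -c "
from h import *
go(.481,.0192,.2,.835)"
```

```text
clock: 1.1
position: [0.3898, -0.2088, 0.2313]
tool_rot: [-1.571, -0.0, 0.032]
force: [-0.2, -0.9, 0.1]
grip_width: 0.0852
t 1.1 pos [ 0.3898 -0.2088  0.2313] rot [-1.5706 -0.      0.0318] F [-0.25 -0.88  0.09] M [-0.02 -0.03 -0.06] w 0.0852
d mm [ 98.4  31.4 225. ] yaw -0.8032 q [ 0.74  0.26 -0.45  2.04  0.14  0.88  0.24]
```

```bash
python3 -m crank '[{"hand":0,"dx":14,"dy":3,"dz":32,"yaw":-0.115},{"hand":0,"dx":28,"dy":6,"dz":64,"yaw":-0.23},{"hand":0,"dx":42,"dy":10,"dz":96,"yaw":-0.345},{"hand":0,"dx":56,"dy":14,"dz":128,"yaw":-0.46},{"hand":0,"dx":70,"dy":18,"dz":160,"yaw":-0.575},{"hand":0,"dx":84,"dy":23,"dz":192,"yaw":-0.69},{"hand":0,"dx":98.4,"dy":31,"dz":225,"yaw":-0.803},{"hand":0,"dx":98.4,"dy":31,"dz":225,"yaw":-0.803},{"hand":0,"dx":98.4,"dy":31,"dz":225,"yaw":-0.803}]'; python3 -c "
from h import *
go(.481,.0192,.1,.835)
grab('scene','s1');grab('top','t1')
s=bot.observe()['position'];print(proj('scene',[s]),proj('top',[s]))"
```

```text
clock: 1.85
position: [0.4814, 0.0179, 0.1995]
tool_rot: [-1.569, 0.0, 0.832]
force: [0.1, -0.3, -0.2]
grip_width: 0.0854
t 1.85 pos [0.4814 0.0179 0.1995] rot [-1.5693e+00  4.0000e-04  8.3200e-01] F [ 0.13 -0.35 -0.18] M [-0.03  0.01  0.01] w 0.0854
d mm [ 0.7 99.5  1. ] yaw -0.003 q [ 0.38  0.41 -0.68  1.97  0.33  0.87  0.35]
[[332.73417263 198.70041644]] [[305.87183132 274.4384109 ]]
```

View pics/s1.png

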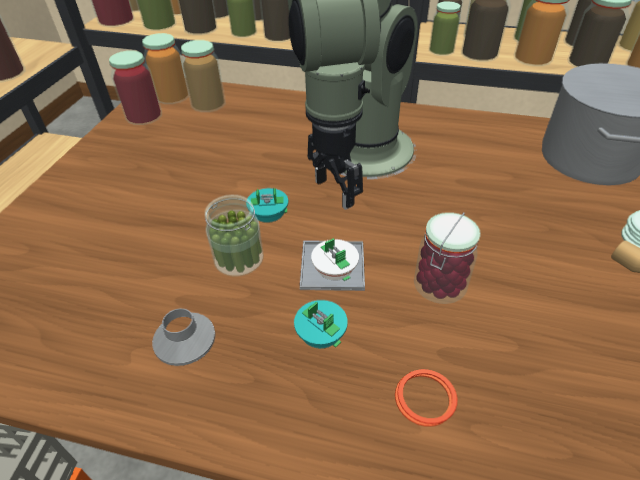

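```bash
python3 -m crank '[{"hand":0,"dx":0.7,"dy":30,"dz":1,"yaw":0},{"hand":0,"dx":0.7,"dy":60,"dz":1,"yaw":0},{"hand":0,"dx":0.7,"dy":85,"dz":1,"yaw":0},{"hand":0,"dx":0.7,"dy":105,"dz":1,"yaw":0},{"hand":0,"dx":0.7,"dy":120,"dz":1,"yaw":0},{"hand":0,"dx":0.7,"dy":132,"dz":1,"yaw":0},{"hand":0,"dx":0.7,"dy":142,"dz":1,"yaw":0},{"hand":0,"dx":0.7,"dy":148,"dz":1,"yaw":0},{"hand":0,"dx":0.7,"dy":152,"dz":1,"yaw":0},{"hand":0,"dx":0.7,"dy":152,"dz":1,"yaw":0},{"hand":0,"dx":0.7,"dy":152,"dz":1,"yaw":0}]'; python3 -c "
from h import *
go(.481,.0192,.047,.835)
s=grab('scene','s2');t=grab('top','t2')
z=lambda im,x,y:cv2.resize(im[y:y+100,x:x+100],None,fx=4,fy=4,interpolation=2)
cv2.imwrite('pics/s2z.png',np.hstack([z(s,285,185),z(t,260,225)]))"
```

```text
clock: 2.87
position: [0.4813, 0.0184, 0.0487]
tool_rot: [-1.571, -0.0, 0.831]
force: [-0.2, 0.6, -0.5]
grip_width: 0.0852
t 2.87 pos [0.4813 0.0184 0.0487] rot [-1.5712e+00 -3.0000e-04  8.3080e-01] F [-0.25  0.57 -0.48] M [0.02 0.01 0.06] w 0.0852
d mm [0.4 1.7 0.7] yaw -0.0042 q [ 0.22  0.64 -0.51  2.08  0.58  0.56  0.12]
```

View pics/s2z.png

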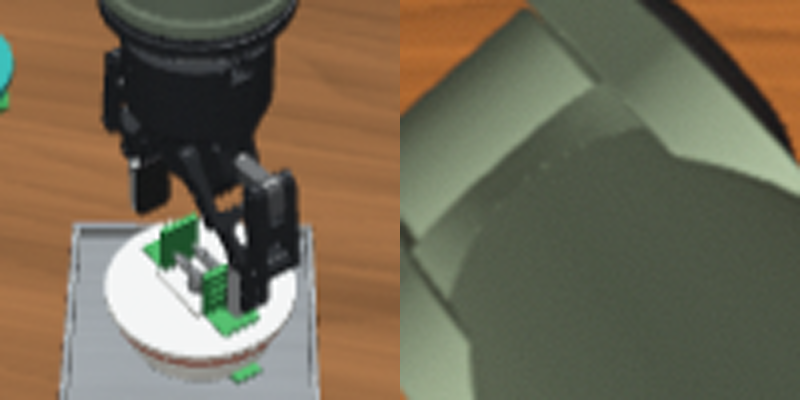

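```bash
python3 -m crank '[{"hand":0.3,"dx":0.4,"dy":1,"dz":0.7,"yaw":0},{"hand":0.4,"dx":0.4,"dy":1,"dz":0.7,"yaw":0},{"hand":0.45,"dx":0.4,"dy":1,"dz":0.7,"yaw":0},{"hand":0.5,"dx":0.4,"dy":1,"dz":0.7,"yaw":0},{"hand":0.6,"dx":0.4,"dy":1,"dz":0.7,"yaw":0},{"hand":0.8,"dx":0.4,"dy":1,"dz":0.7,"yaw":0},{"hand":1,"dx":0.4,"dy":1,"dz":0.7,"yaw":0},{"hand":1,"dx":0.4,"dy":1,"dz":0.7,"yaw":0},{"hand":1,"dx":0.4,"dy":1,"dz":0.7,"yaw":0},{"hand":1,"dx":0.4,"dy":1,"dz":0.7,"yaw":0}]' 40; python3 -c "
from h import *
go(.481,.0192,.047,.835)
s=grab('scene','s3')
z=lambda im,x,y:cv2.resize(im[y:y+100,x:x+100],None,fx=5,fy=5,interpolation=2)
cv2.imwrite('pics/s3z.png',z(s,285,195))"
```

```text
clock: 3.8
position: [0.4813, 0.0194, 0.0483]
tool_rot: [-1.572, -0.001, 0.831]
force: [-4.3, -0.3, 26.6]
grip_width: 0.0301
t 3.8 pos [0.4813 0.0194 0.0483] rot [-1.5721e+00 -6.0000e-04  8.3110e-01] F [-4.28 -0.3  26.57] M [-0.09  1.15  0.05] w 0.0301
d mm [-0.3  1.3  0.1] yaw -0.0039 q [ 0.22  0.64 -0.51  2.08  0.59  0.55  0.12]
```

View pics/s3z.png

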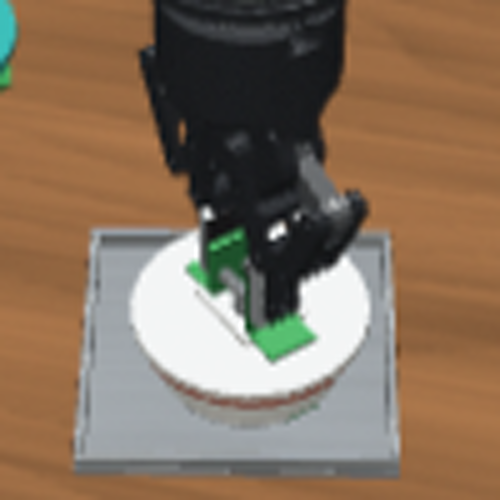

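```bash
python3 -m crank '[{"hand":1,"dx":0,"dy":-1,"dz":0,"yaw":0},{"hand":1,"dx":0,"dy":-2,"dz":0,"yaw":0},{"hand":1,"dx":0,"dy":-4,"dz":0,"yaw":0},{"hand":1,"dx":0,"dy":-8,"dz":0,"yaw":0},{"hand":1,"dx":0,"dy":-14,"dz":0,"yaw":0},{"hand":1,"dx":0,"dy":-22,"dz":0,"yaw":0},{"hand":1,"dx":0,"dy":-30,"dz":0,"yaw":0},{"hand":1,"dx":0,"dy":-30,"dz":0,"yaw":0}]'; python3 -c "
from h import *
go(.481,.0192,.2,.835)
s=grab('scene','s4')
z=lambda im,x,y:cv2.resize(im[y:y+100,x:x+100],None,fx=5,fy=5,interpolation=2)
cv2.imwrite('pics/s4z.png',z(s,285,180))"
```

```text
clock: 4.52
position: [0.4816, 0.0192, 0.079]
tool_rot: [-1.572, -0.001, 0.831]
force: [0.8, 0.1, -1.4]
grip_width: 0.0292
t 4.52 pos [0.4816 0.0192 0.079 ] rot [-1.5723e+00 -1.5000e-03  8.3070e-01] F [ 0.84  0.06 -1.38] M [ 0.   -0.   -0.03] w 0.0292
d mm [  -0.2 -121.     0.2] yaw -0.0043 q [ 0.26  0.59 -0.55  2.07  0.53  0.62  0.17]
```

View pics/s4z.png

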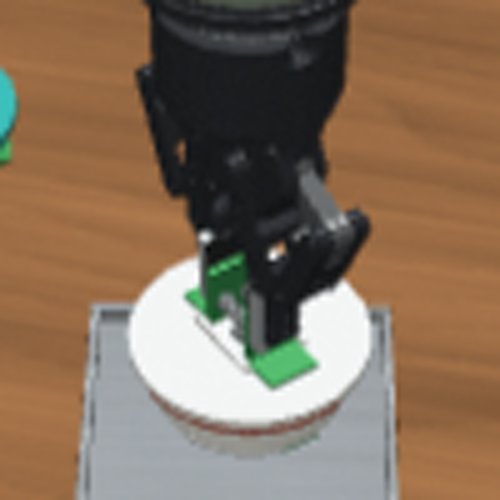

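```bash
python3 -m crank '[{"hand":1,"dx":0,"dy":-15,"dz":0,"yaw":0},{"hand":1,"dx":0,"dy":-35,"dz":0,"yaw":0},{"hand":1,"dx":0,"dy":-60,"dz":0,"yaw":0},{"hand":1,"dx":0,"dy":-85,"dz":0,"yaw":0},{"hand":1,"dx":0,"dy":-110,"dz":0,"yaw":0},{"hand":1,"dx":0,"dy":-135,"dz":0,"yaw":0},{"hand":1,"dx":0,"dy":-155,"dz":0,"yaw":0},{"hand":1,"dx":0,"dy":-166,"dz":0,"yaw":0},{"hand":1,"dx":0,"dy":-170,"dz":0,"yaw":0},{"hand":1,"dx":0,"dy":-170,"dz":0,"yaw":0}]'; python3 -c "
from h import *
go(.5045,-.2005,.25,.835)"
```

```text
clock: 5.4
position: [0.4809, 0.0191, 0.2474]
tool_rot: [-1.571, -0.0, 0.831]
force: [0.5, -0.1, -1.3]
grip_width: 0.029
t 5.4 pos [0.4809 0.0191 0.2474] rot [-1.5715e+00 -2.0000e-04  8.3050e-01] F [ 0.55 -0.15 -1.32] M [0.06 0.02 0.  ] w 0.029
d mm [-146.2   -2.6 -165.5] yaw -0.0045 q [ 0.41  0.34 -0.72  1.92  0.27  0.98  0.4 ]
```

```bash
python3 -m crank '[{"hand":1,"dx":-8,"dy":0,"dz":-9,"yaw":0},{"hand":1,"dx":-24,"dy":0,"dz":-27,"yaw":0},{"hand":1,"dx":-42,"dy":0,"dz":-48,"yaw":0},{"hand":1,"dx":-60,"dy":0,"dz":-68,"yaw":0},{"hand":1,"dx":-78,"dy":0,"dz":-88,"yaw":0},{"hand":1,"dx":-96,"dy":0,"dz":-109,"yaw":0},{"hand":1,"dx":-114,"dy":0,"dz":-129,"yaw":0},{"hand":1,"dx":-129,"dy":0,"dz":-146,"yaw":0},{"hand":1,"dx":-140,"dy":0,"dz":-158,"yaw":0},{"hand":1,"dx":-146,"dy":0,"dz":-165.5,"yaw":0},{"hand":1,"dx":-146,"dy":0,"dz":-165.5,"yaw":0},{"hand":1,"dx":-146,"dy":0,"dz":-165.5,"yaw":0}]'; python3 -c "
from h import *
go(.5045,-.2005,.25,.835)
grab('scene','s5')
t=grab('top','t5')
"
```

```text
clock: 6.4
position: [0.5044, -0.1994, 0.2463]
tool_rot: [-1.569, 0.0, 0.831]
force: [-0.3, -0.1, -2.1]
grip_width: 0.029
t 6.4 pos [ 0.5044 -0.1994  0.2463] rot [-1.5693  0.      0.8311] F [-0.26 -0.13 -2.08] M [0.01 0.02 0.01] w 0.029
d mm [-0.7 -3.7 -0.8] yaw -0.0039 q [ 0.74  0.43 -0.63  1.78  0.29  1.03  0.83]
```

View pics/s5.png

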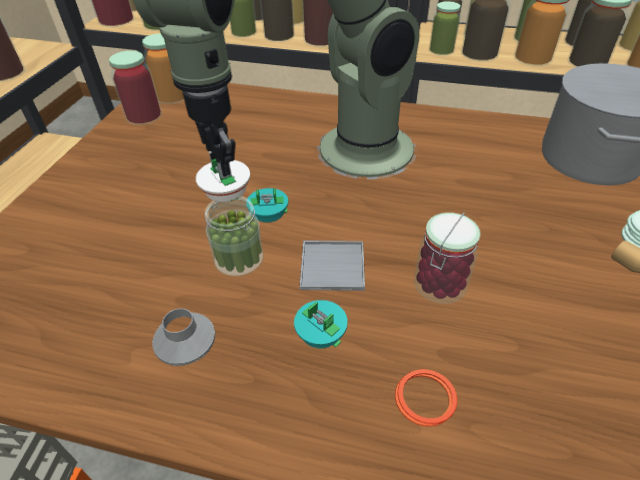

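View pics/t5.png

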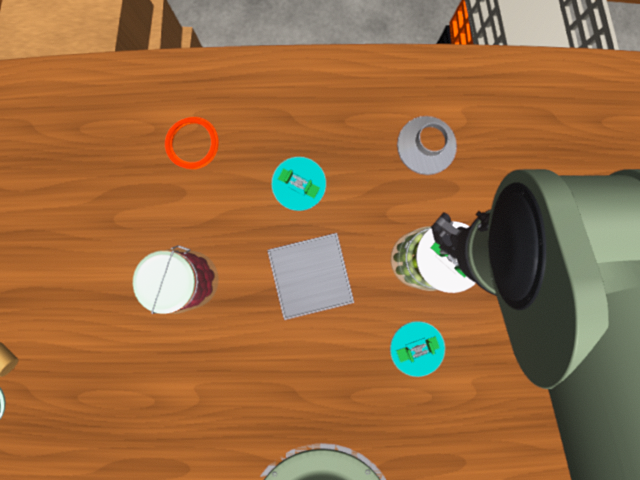

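```bash
cat > capm.py <<'E'
from h import *
import sys
def plate(n,f,box,h):
    im=cv2.imread(f"pics/{f}.png");hsv=cv2.cvtColor(im,cv2.COLOR_BGR2HSV);x,y,w,hh=box
    m=np.zeros(im.shape[:2],np.uint8);m[y:y+hh,x:x+w]=1
    m=((hsv[:,:,1]<25)&(hsv[:,:,2]>205)).astype(np.uint8)*m
    c=max(cv2.findContours(m,0,1)[0],key=cv2.contourArea)
    uv=cv2.convexHull(c)[:,0]
    P=plane(n,uv,h); 
    for _ in range(5):
        cc,r=circ(P);e=np.abs(np.hypot(*(P[:,:2]-cc).T)-r);P=P[e<max(2.5*np.median(e),.0008)]
    return cc.round(4),round(r,4),len(P)
E
python3 - <<'E'
from capm import *
for h in (.234,.238,.242): print(h,plate("scene","s5",(190,150,70,60),h),plate("top","t5",(400,215,100,85),h))
im=cv2.imread('pics/s5.png');cv2.imwrite('pics/s5z.png',cv2.resize(im[140:240,180:280],None,fx=5,fy=5,interpolation=2))
E
```

```text
0.234 (array([ 0.5006, -0.2011]), np.float64(0.0517), 20) (array([ 0.5034, -0.1999]), np.float64(0.0519), 21)
0.238 (array([ 0.5054, -0.1984]), np.float64(0.0514), 20) (array([ 0.5033, -0.1987]), np.float64(0.0516), 21)
0.242 (array([ 0.5102, -0.1957]), np.float64(0.051), 20) (array([ 0.5032, -0.1975]), np.float64(0.0513), 21)
```

View pics/s5z.png

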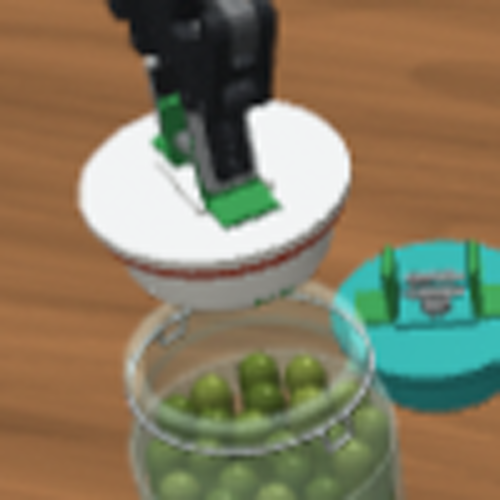

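```bash
python3 -c "
from h import *
go(.5048,-.2010,.205,.831)"
```

```text
t 6.5 pos [ 0.5046 -0.1988  0.247 ] rot [-1.5701e+00 -1.0000e-04  8.3250e-01] F [ 0.1   0.69 -1.46] M [0.   0.07 0.02] w 0.0289
d mm [-1.5 42.  -1.7] yaw 0.0015 q [ 0.73  0.43 -0.63  1.78  0.29  1.03  0.83]
```

```bash
python3 -m crank '[{"hand":1,"dx":-1.4,"dy":10,"dz":-1.5,"yaw":0},{"hand":1,"dx":-1.4,"dy":22,"dz":-1.5,"yaw":0},{"hand":1,"dx":-1.4,"dy":32,"dz":-1.5,"yaw":0},{"hand":1,"dx":-1.4,"dy":39,"dz":-1.5,"yaw":0},{"hand":1,"dx":-1.4,"dy":42,"dz":-1.5,"yaw":0},{"hand":1,"dx":-1.4,"dy":42,"dz":-1.5,"yaw":0},{"hand":1,"dx":-1.4,"dy":42,"dz":-1.5,"yaw":0}]'; python3 - <<'E'
from capm import *
go(.5048,-.2010,.205,.831)
im=grab('scene','s6');t=grab('top','t6')
go(.5048,-.2010,.205,.831)
h=.1965;print(plate("scene","s6",(190,150,80,70),h),plate("top","t6",(390,215,100,85),h))
cv2.imwrite('pics/s6z.png',np.hstack([cv2.resize(im[150:250,180:280],None,fx=4,fy=4,interpolation=2),cv2.resize(t[210:310,380:480],None,fx=4,fy=4,interpolation=2)]))
E
```

```text
clock: 7.08
position: [0.5048, -0.2021, 0.2053]
tool_rot: [-1.571, -0.0, 0.831]
force: [0.3, 0.7, -0.6]
grip_width: 0.0289
t 7.08 pos [ 0.5048 -0.2021  0.2053] rot [-1.5706e+00 -1.0000e-04  8.3110e-01] F [ 0.34  0.75 -0.57] M [ 0.02 -0.   -0.02] w 0.0289
d mm [0.8 0.3 0.7] yaw 0.0001 q [ 0.72  0.48 -0.61  1.82  0.33  0.94  0.8 ]
t 7.18 pos [ 0.505  -0.2022  0.2057] rot [-1.5713e+00 -3.0000e-04  8.3090e-01] F [-0.25 -0.99 -1.34] M [-0.02  0.02  0.04] w 0.0292
d mm [0.8 0.7 1. ] yaw -0.0001 q [ 0.72  0.48 -0.61  1.82  0.33  0.94  0.8 ]
(array([ 0.5054, -0.2013]), np.float64(0.0513), 22) (array([ 0.5038, -0.2021]), np.float64(0.0516), 19)
```

View pics/s6z.png

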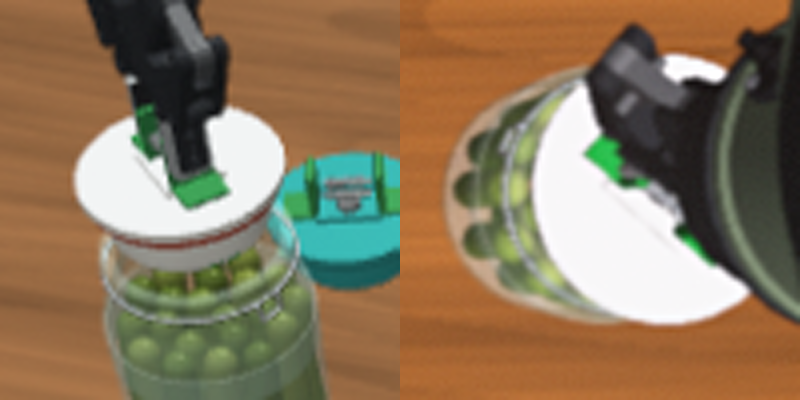

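```bash
python3 -m crank '[{"hand":1,"dx":0.6,"dy":2,"dz":0.6,"yaw":0},{"hand":1,"dx":0.6,"dy":4,"dz":0.6,"yaw":0},{"hand":1,"dx":0.6,"dy":6,"dz":0.6,"yaw":0},{"hand":1,"dx":0.6,"dy":8,"dz":0.6,"yaw":0},{"hand":1,"dx":0.6,"dy":10,"dz":0.6,"yaw":0},{"hand":1,"dx":0.6,"dy":12,"dz":0.6,"yaw":0},{"hand":1,"dx":0.6,"dy":13.5,"dz":0.6,"yaw":0},{"hand":1,"dx":0.6,"dy":15,"dz":0.6,"yaw":0},{"hand":1,"dx":0.6,"dy":16,"dz":0.6,"yaw":0},{"hand":1,"dx":0.6,"dy":16,"dz":0.6,"yaw":0}]'; python3 - <<'E'
from capm import *
go(.5048,-.2010,.205,.831)
im=grab('scene','s7');
cv2.imwrite('pics/s7z.png',np.hstack([cv2.resize(im[160:280,180:280],None,fx=5,fy=5,interpolation=2)]))
E
```

```text
clock: 8.02
position: [0.5046, -0.2013, 0.1891]
tool_rot: [-1.571, 0.0, 0.831]
force: [-0.0, -0.1, -1.5]
grip_width: 0.0287
t 8.02 pos [ 0.5046 -0.2013  0.1891] rot [-1.5705e+00  1.0000e-04  8.3100e-01] F [-0.03 -0.05 -1.49] M [ 0.02 -0.02 -0.01] w 0.0287
d mm [  0.4 -15.9   0.1] yaw -0.0 q [ 0.71  0.5  -0.6   1.84  0.35  0.91  0.78]
```

View pics/s7z.png

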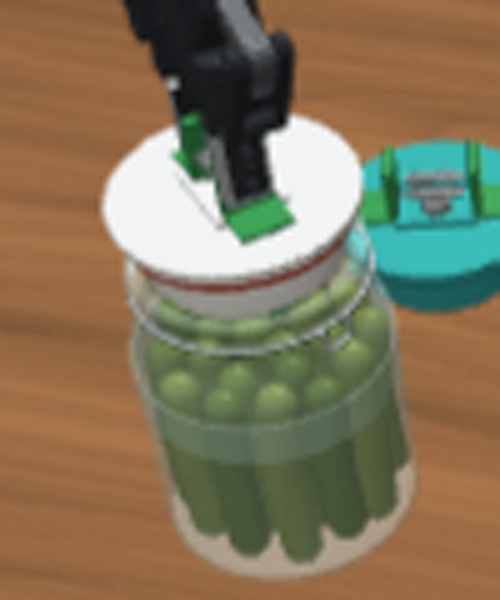

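```bash
python3 -m crank '[{"hand":1,"dx":0,"dy":1,"dz":0,"yaw":0},{"hand":1,"dx":0,"dy":2,"dz":0,"yaw":0},{"hand":1,"dx":0,"dy":3,"dz":0,"yaw":0},{"hand":1,"dx":0,"dy":4,"dz":0,"yaw":0},{"hand":1,"dx":0,"dy":4,"dz":0,"yaw":0}]';python3 -m crank '[{"hand":1,"dx":0,"dy":1,"dz":0,"yaw":0},{"hand":1,"dx":0,"dy":2,"dz":0,"yaw":0},{"hand":1,"dx":0,"dy":3,"dz":0,"yaw":0},{"hand":1,"dx":0,"dy":4,"dz":0,"yaw":0},{"hand":1,"dx":0,"dy":4,"dz":0,"yaw":0}]'; python3 - <<'E'
from capm import *
go(.5048,-.2010,.205,.831)
E
```

```text
clock: 8.48
position: [0.5046, -0.2013, 0.1851]
tool_rot: [-1.571, 0.0, 0.831]
force: [0.2, -1.4, -2.1]
grip_width: 0.0289
clock: 8.9
position: [0.5046, -0.2014, 0.1811]
tool_rot: [-1.571, 0.0, 0.831]
force: [-0.1, 0.2, -1.4]
grip_width: 0.029
t 8.9 pos [ 0.5046 -0.2014  0.1811] rot [-1.5705e+00  1.0000e-04  8.3090e-01] F [-0.06  0.15 -1.39] M [ 0.01 -0.05 -0.  ] w 0.029
d mm [  0.4 -23.9   0.1] yaw -0.0001 q [ 0.71  0.51 -0.59  1.84  0.36  0.9   0.77]
```

```bash
python3 -m crank '[{"hand":1,"dx":0,"dy":1,"dz":0,"yaw":0},{"hand":1,"dx":0,"dy":2,"dz":0,"yaw":0},{"hand":1,"dx":0,"dy":3,"dz":0,"yaw":0},{"hand":1,"dx":0,"dy":4,"dz":0,"yaw":0},{"hand":1,"dx":0,"dy":4,"dz":0,"yaw":0}]';python3 -m crank '[{"hand":1,"dx":0,"dy":1,"dz":0,"yaw":0},{"hand":1,"dx":0,"dy":2,"dz":0,"yaw":0},{"hand":1,"dx":0,"dy":3,"dz":0,"yaw":0},{"hand":1,"dx":0,"dy":4,"dz":0,"yaw":0},{"hand":1,"dx":0,"dy":4,"dz":0,"yaw":0}]'; python3 - <<'E'
from capm import *
go(.5048,-.2010,.205,.831)
im=grab('scene','s8');
cv2.imwrite('pics/s8z.png',np.hstack([cv2.resize(im[160:280,180:280],None,fx=5,fy=5,interpolation=2)]))
E
```

```text
clock: 9.32
position: [0.5046, -0.2013, 0.1771]
tool_rot: [-1.571, 0.0, 0.831]
force: [-0.1, 0.8, -1.1]
grip_width: 0.0292
clock: 9.73
position: [0.5046, -0.2013, 0.1731]
tool_rot: [-1.57, 0.0, 0.831]
force: [-0.3, -0.3, -0.7]
grip_width: 0.0293
t 9.73 pos [ 0.5046 -0.2013  0.1731] rot [-1.5705e+00  1.0000e-04  8.3100e-01] F [-0.34 -0.28 -0.67] M [-0.01  0.    0.01] w 0.0293
d mm [  0.4 -31.9   0.1] yaw 0.0 q [ 0.7   0.52 -0.59  1.85  0.37  0.88  0.77]
```

View pics/s8z.png

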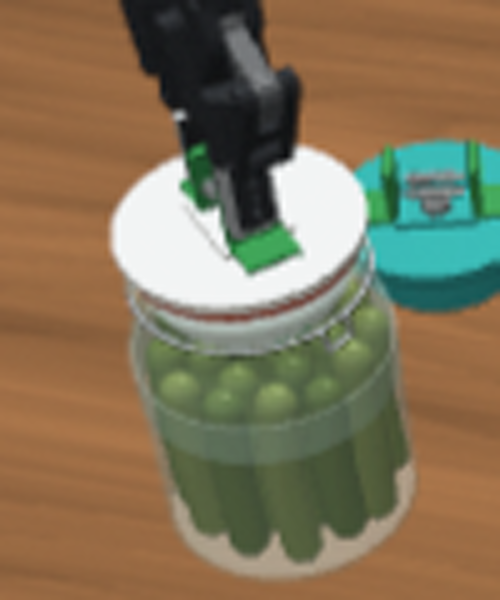

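```bash
for i in 1; do python3 -m crank '[{"hand":1,"dx":0,"dy":1,"dz":0,"yaw":0},{"hand":1,"dx":0,"dy":2,"dz":0,"yaw":0},{"hand":1,"dx":0,"dy":2,"dz":0,"yaw":0}]';python3 -m crank '[{"hand":1,"dx":0,"dy":0.5,"dz":0,"yaw":0},{"hand":1,"dx":0,"dy":1,"dz":0,"yaw":0},{"hand":1,"dx":0,"dy":1,"dz":0,"yaw":0}]'; done
```

```text
clock: 10.03
position: [0.5046, -0.2013, 0.1711]
tool_rot: [-1.571, 0.0, 0.831]
force: [0.3, -0.3, -1.7]
grip_width: 0.0291
clock: 10.28
position: [0.5047, -0.2014, 0.1702]
tool_rot: [-1.571, 0.0, 0.831]
force: [0.6, -0.5, -1.3]
grip_width: 0.0291
```

```bash
python3 -m crank '[{"hand":1,"dx":0,"dy":0.5,"dz":0,"yaw":0},{"hand":1,"dx":0,"dy":1,"dz":0,"yaw":0},{"hand":1,"dx":0,"dy":1,"dz":0,"yaw":0}]';python3 -m crank '[{"hand":1,"dx":0,"dy":0.5,"dz":0,"yaw":0},{"hand":1,"dx":0,"dy":1,"dz":0,"yaw":0},{"hand":1,"dx":0,"dy":1,"dz":0,"yaw":0}]'
```

```text
clock: 10.53
position: [0.5047, -0.2013, 0.1692]
tool_rot: [-1.571, 0.0, 0.831]
force: [-0.1, 0.1, -2.0]
grip_width: 0.0288
clock: 10.78
position: [0.5047, -0.2013, 0.1683]
tool_rot: [-1.571, -0.0, 0.831]
force: [-0.8, 0.3, 1.1]
grip_width: 0.029
```

```bash
python3 -m crank '[{"hand":1,"dx":0,"dy":0.5,"dz":0,"yaw":0},{"hand":1,"dx":0,"dy":1,"dz":0,"yaw":0},{"hand":1,"dx":0,"dy":1,"dz":0,"yaw":0}]'
```

```text
clock: 11.03
position: [0.5048, -0.2013, 0.1673]
tool_rot: [-1.571, -0.0, 0.831]
force: [-0.8, 0.3, 2.5]
grip_width: 0.029
```

```bash
python3 -m crank '[{"hand":1,"dx":0,"dy":0.5,"dz":0,"yaw":0},{"hand":1,"dx":0,"dy":1,"dz":0,"yaw":0},{"hand":1,"dx":0,"dy":1,"dz":0,"yaw":0},{"hand":1,"dx":0,"dy":1,"dz":0,"yaw":0}]'; python3 -c "
from h import *
go(.5048,-.2010,.1655,.831)
grab('scene','s9');go(.5048,-.2010,.1655,.831)"
```

```text
clock: 11.37
position: [0.5048, -0.2014, 0.1664]
tool_rot: [-1.571, -0.0, 0.831]
force: [-0.1, 0.9, 3.0]
grip_width: 0.0293
t 11.37 pos [ 0.5048 -0.2014  0.1664] rot [-1.5709 -0.      0.8309] F [-0.14  0.94  3.04] M [ 0.02  0.25 -0.07] w 0.0293
d mm [0.3 0.9 0.2] yaw -0.0001 q [ 0.7   0.53 -0.59  1.86  0.38  0.87  0.76]
t 11.42 pos [ 0.5047 -0.2014  0.1664] rot [-1.5709 -0.      0.8309] F [-1.33  0.28  3.03] M [0.01 0.21 0.02] w 0.0294
d mm [0.3 0.9 0.2] yaw -0.0001 q [ 0.7   0.53 -0.59  1.86  0.38  0.87  0.76]
```

```bash
python3 -m crank '[{"hand":1,"dx":0,"dy":0.4,"dz":0,"yaw":0},{"hand":1,"dx":0,"dy":0.8,"dz":0,"yaw":0},{"hand":1,"dx":0,"dy":0.8,"dz":0,"yaw":0},{"hand":1,"dx":0,"dy":0.8,"dz":0,"yaw":0}]'; python3 -c "
from h import *
grab('scene','s10');go(.5048,-.2010,.1655,.831)"
```

```text
clock: 11.75
position: [0.5047, -0.2014, 0.1655]
tool_rot: [-1.571, -0.0, 0.831]
force: [-2.0, 0.0, 5.2]
grip_width: 0.0288
t 11.8 pos [ 0.5047 -0.2014  0.1655] rot [-1.5709 -0.      0.831 ] F [-0.7  -0.13  4.85] M [ 0.02  0.21 -0.01] w 0.0292
d mm [0.3 0.  0.2] yaw -0.0 q [ 0.7   0.53 -0.58  1.86  0.38  0.86  0.76]
```

```bash
python3 -m crank '[{"hand":0.68,"dx":0,"dy":0.1,"dz":0,"yaw":0},{"hand":0.66,"dx":0,"dy":0.1,"dz":0,"yaw":0}]' 20
```

```text
clock: 11.97
position: [0.5047, -0.2014, 0.1654]
tool_rot: [-1.571, -0.0, 0.831]
force: [-1.9, -0.2, 4.4]
grip_width: 0.0289
```

```bash
python3 -m crank '[{"hand":0.64,"dx":0,"dy":0.2,"dz":0,"yaw":0},{"hand":0.64,"dx":0,"dy":0.2,"dz":0,"yaw":0}]' 20; python3 -m crank '[{"hand":0.61,"dx":0,"dy":0.3,"dz":0,"yaw":0},{"hand":0.61,"dx":0,"dy":0.3,"dz":0,"yaw":0}]'
```

```text
clock: 12.13
position: [0.5047, -0.2014, 0.1652]
tool_rot: [-1.571, -0.0, 0.831]
force: [-0.1, -0.8, 5.4]
grip_width: 0.0309
clock: 12.3
position: [0.5047, -0.2013, 0.1648]
tool_rot: [-1.571, -0.0, 0.831]
force: [0.3, 0.1, 3.4]
grip_width: 0.0331
```

```bash
python3 -m crank '[{"hand":0.61,"dx":0,"dy":0.7,"dz":0,"yaw":0},{"hand":0.58,"dx":0,"dy":1,"dz":0,"yaw":0}]' 20; python3 -m crank '[{"hand":0.55,"dx":0,"dy":0.4,"dz":0,"yaw":0},{"hand":0.55,"dx":0,"dy":0.4,"dz":0,"yaw":0}]'
```

```text
clock: 12.47
position: [0.5048, -0.2013, 0.1639]
tool_rot: [-1.571, -0.0, 0.831]
force: [-1.0, 0.5, 5.0]
grip_width: 0.0357
clock: 12.63
position: [0.5048, -0.2013, 0.1635]
tool_rot: [-1.571, -0.0, 0.831]
force: [-1.2, 1.5, 5.5]
grip_width: 0.0386
```

```bash
python3 -m crank '[{"hand":0.52,"dx":0,"dy":0.3,"dz":0,"yaw":0},{"hand":0.49,"dx":0,"dy":0.5,"dz":0,"yaw":0},{"hand":0.45,"dx":0,"dy":0.5,"dz":0,"yaw":0}]' 20; python3 -m crank '[{"hand":0.4,"dx":0,"dy":0,"dz":0,"yaw":0},{"hand":0.3,"dx":0,"dy":0,"dz":0,"yaw":0},{"hand":0.3,"dx":0,"dy":0,"dz":0,"yaw":0}]'
```

```text
clock: 12.88
position: [0.5046, -0.2013, 0.1628]
tool_rot: [-1.571, 0.0, 0.831]
force: [-0.1, -0.5, 0.5]
grip_width: 0.0471
clock: 13.13
position: [0.5046, -0.2013, 0.1628]
tool_rot: [-1.571, 0.0, 0.831]
force: [0.7, -0.3, 0.2]
grip_width: 0.0597
```

```bash
python3 -c "
from h import *
im=grab('scene','s11');go(.5048,-.2010,.1655,.831)
cv2.imwrite('pics/s11z.png',cv2.resize(im[150:270,180:290],None,fx=5,fy=5,interpolation=2))"
```

```text
t 13.18 pos [ 0.5046 -0.2013  0.1629] rot [-1.5705e+00  1.0000e-04  8.3100e-01] F [-0.02 -0.63  0.01] M [-0.03 -0.04  0.01] w 0.0597
d mm [ 0.4 -2.6  0.1] yaw -0.0 q [ 0.7   0.53 -0.58  1.86  0.38  0.86  0.76]
```

View pics/s11z.png

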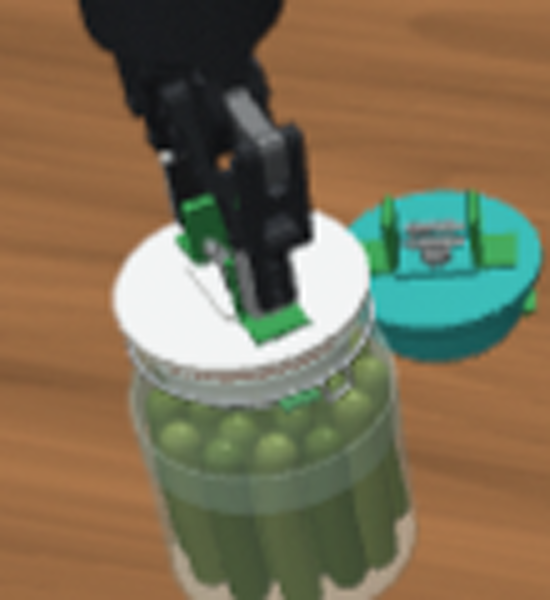

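```bash
python3 -m crank '[{"hand":0.2,"dx":0,"dy":-2,"dz":0,"yaw":0},{"hand":0.1,"dx":0,"dy":-8,"dz":0,"yaw":0},{"hand":0.1,"dx":0,"dy":-18,"dz":0,"yaw":0},{"hand":0.1,"dx":0,"dy":-30,"dz":0,"yaw":0},{"hand":0.1,"dx":0,"dy":-45,"dz":0,"yaw":0},{"hand":0.1,"dx":0,"dy":-65,"dz":0,"yaw":0},{"hand":0.1,"dx":0,"dy":-90,"dz":0,"yaw":0},{"hand":0.1,"dx":0,"dy":-115,"dz":0,"yaw":0},{"hand":0.1,"dx":0,"dy":-130,"dz":0,"yaw":0},{"hand":0.1,"dx":0,"dy":-140,"dz":0,"yaw":0},{"hand":0.1,"dx":0,"dy":-140,"dz":0,"yaw":0},{"hand":0.1,"dx":0,"dy":-140,"dz":0,"yaw":0}]'; python3 - <<'E'
from capm import *
im=grab('scene','s12');t=grab('top','t12')
for h in(.156,.158,.160): print(h,plate("scene","s12",(190,150,80,100),h),plate("top","t12",(390,215,100,85),h))
cv2.imwrite('pics/s12z.png',cv2.resize(im[160:270,180:290],None,fx=5,fy=5,interpolation=2))
hsv=cv2.cvtColor(im,cv2.COLOR_BGR2HSV)
for f in("s0_","s12"): pass
E
```

```text
clock: 14.18
position: [0.5046, -0.2014, 0.3032]
tool_rot: [-1.571, -0.0, 0.831]
force: [-0.1, 1.0, -0.9]
grip_width: 0.0768
0.156 (array([ 0.5032, -0.2018]), np.float64(0.0514), 23) (array([ 0.5037, -0.202 ]), np.float64(0.0519), 28)
0.158 (array([ 0.5054, -0.2006]), np.float64(0.0513), 23) (array([ 0.5037, -0.2015]), np.float64(0.0518), 28)
0.16 (array([ 0.5075, -0.1994]), np.float64(0.0511), 23) (array([ 0.5037, -0.201 ]), np.float64(0.0516), 28)
```

View pics/s12z.png

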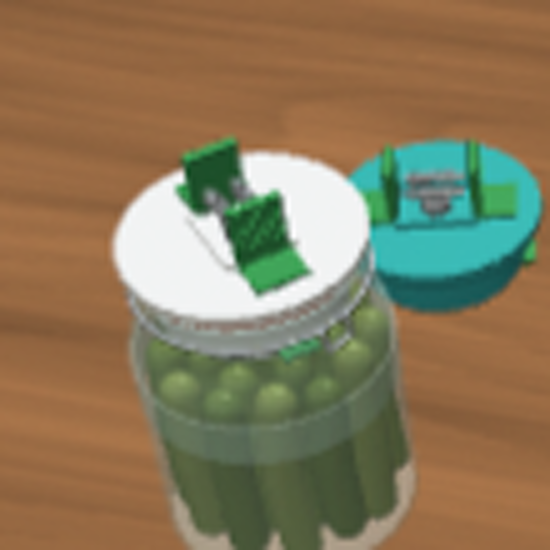

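View pics/t12.png

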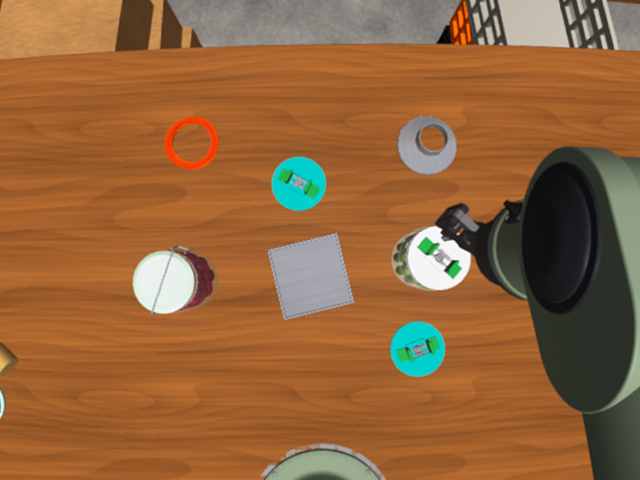

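```bash
python3 - <<'E'
from h import *
def g(f,n,box,z):
    im=cv2.imread(f"pics/{f}.png");hsv=cv2.cvtColor(im,cv2.COLOR_BGR2HSV);x,y,w,h=box
    r=np.zeros(im.shape[:2],np.uint8);r[y:y+h,x:x+w]=1
    m=((hsv[:,:,0]>45)&(hsv[:,:,0]<75)&(hsv[:,:,1]>120)).astype(np.uint8)*r
    k,l,st,ce=cv2.connectedComponentsWithStats(m)
    i=[j for j in range(1,k) if st[j,4]>30]; i=sorted(i,key=lambda j:-st[j,4])[:2]
    p=plane(n,ce[i],z);print(f,st[i,4],p.round(4).tolist(),np.linalg.norm(p[0]-p[1]))
g("top0","top",(280,245,55,55),.05); g("t12","top",(412,232,56,50),.168)
a=cv2.imread("pics/scene0.png");b=cv2.imread("pics/s12.png");t=cv2.imread("pics/t12.png")
z=lambda im,x,y,s:cv2.resize(im[y:y+s,x:x+s],(400,400),interpolation=2)
cv2.imwrite("pics/cmp.png",np.hstack([z(a,300,225,70),z(t,405,225,70)]))
d=cv2.absdiff(a,b).max(2);d[:190]=0
n,l,st,c=cv2.connectedComponentsWithStats((d>40).astype(np.uint8));print(st[1:][st[1:,4]>6])
E
```

```text
top0 [116 114] [[0.4615, -0.0023, 0.05], [0.5001, 0.0403, 0.05]] 0.05743662235002657
t12 [199 147] [[0.5223, -0.1808, 0.168], [0.4848, -0.2223, 0.168]] 0.05595930111347469
[[ 202  190   52   40 1485]
 [ 237  228    6    3    7]
 [ 311  238   48   43 1353]]
```

View pics/cmp.png

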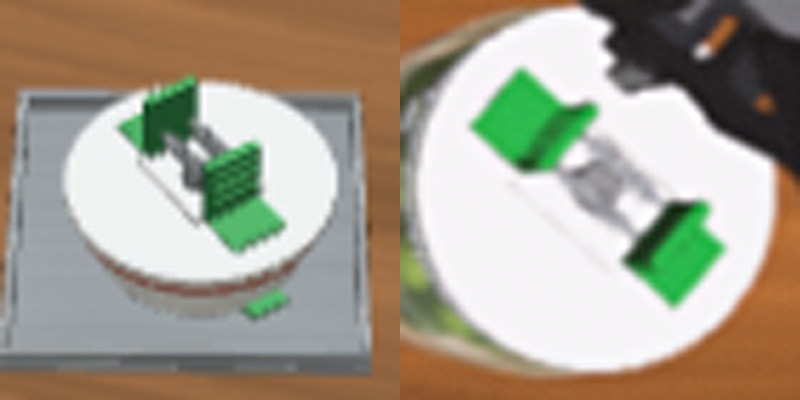

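```bash
python3 -c "
from workcell import bot
print(bot.job_done())"
```

```text
the job is handed in; nothing more can be done
None
```

I capped the gherkin jar with the white sprung cap and handed the job in at about 14.3 s of the 42 s allowed.

**What I did:** I pinched the cap's tabs, lifted it out of the tray and lowered it into the mouth. The seal touched with the rim at about 150 mm. I pressed to about 6.5 N (roughly 3.5 mm of squash), kept that light pressure while the tabs opened, then lifted the gripper clear.

**Last checks:**
- **Tabs and hooks:** The tabs are symmetric about the plate centre, with their centres 56 mm apart against 57.4 mm at rest. One stuck in the neck would have shown about 4 mm. I put the small gap down to viewing angle. The hook facing the camera is visible below the neck, but the other one is hidden from both cameras.
- **Seal:** The plate sits at about 157.5 mm, which matches roughly 2.5–3 mm of squash.
- **Jar and bystanders:** Comparing scene pictures from before and after showed changes only at the tray and at the top of the jar. This covered only the part of the picture below the gripper. The jar's position agreed with the start within camera accuracy.
- **Not tested or in disagreement:**
  - I made no pull test on the cap.
  - The two cameras differ by 1–2 mm.
  - The finger opening read 29 mm on the pinched tabs instead of 34 mm.
  - The wrist read about 27 N while the fingers closed on the cap in the tray, well before the jar was touched. At the jar I read no more than about 7 N.

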